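Load the green punch into the guide of the bark-punching stand

ROBOT

A 7-joint arm with a two-finger parallel gripper is mounted at the origin on the work surface. World frame = base frame: x ahead of the robot, y to its left, z up, the work surface at z = 0. Lengths are in m, angles in rad, forces in N, time in s.
With the tool pointing down it reaches from about 0.425 to 0.825 m from the base axis. Payload 3.6 kg.
Tool frame: the origin (TCP) lies where the fingers leave the gripper's body, on its centre line; the fingertips stand 73 mm ahead of it and the grasp point (between the pads) lies 54 mm ahead of it; x points along the fingers, y is the direction in which the jaws open and shut, and the axes are right-handed (so a half turn about x gives the same grasp; the last joint's range is limited). The gripper opens to 85 mm and grips with 20 to 120 N. Pads are 22 mm wide; open, the fingers measure 114 mm over their backs; the gripper's body (76 mm by 85 mm) begins 54 mm behind the grasp point. The pads swing forward as they close: fully open they stand 13 mm farther back than shut.
Start: joints at [-1.234, 0.615, -0.013, 1.423, 0.008, 1.103, -0.04], TCP at [0.231, 0.607, 0.304] pointing down, gripper open.
Joint ranges: [-3.12, 3.12], [-0.3, 2.06], [-1.34, 1.32], [0.26, 2.42], [-1.36, 4.5], [0.01, 1.98], [-2.84, 2.84]. Speed limits (rad/s): [2.79, 2.79, 3.14, 3.14, 3.14, 3.14, 3.14].

INTERFACE

Orientations are given as a unit quaternion [x, y, z, w].
In Python, from station import arm, snapshot, camera_info, ticket gives the robot as it stands. Calls block until the motion is done:
- arm.movep(position, orientation): joint-space move of the TCP to a pose.
- arm.line_to(position, velocity=0.15, ori=None): straight line of the TCP; ori=None keeps the orientation; velocity is the mean speed in m/s.
- arm.move_j(angles): joint-space move.
- arm.move_gripper(opening, effort=None): opening from 0.0 (shut) to 1.0 (fully open); effort is the grip in N (None keeps the last); returns when the fingers have stopped.
- arm.pause(seconds).
- arm.ik(position, orientation): joint angles nearest the present ones, or None.
- snapshot(name): name is "side" or "top" or "wrist"; returns the picture (384x512x3 uint8, blue, green, red); there is no depth.
- camera_info(name): a dict with "fx", "fy", "cx", "cy" (pixels), "dist_coeffs" ([k1, k2, p1, p2, k3] as OpenCV has them; the pictures are not rectified), "R" (3x3) and "t" (3): a world point X has camera coordinates R X + t; the wrist camera has in their place "T_tool_cam" (4x4, takes a point from camera to tool coordinates, whose origin is the TCP and whose axes are the tool frame's). Camera axes: x right, y down, z forward; pixel columns grow to the right and rows downward; lengths in m; the calibration is good to about 2 mm. A picture is of the moment at which its call begins: read the wrist's pose just before it. camera_info takes no time and is no camera call.
A pose or a line that the arm cannot do raises arm.MotionError and nothing moves.
- ticket.finish_job(): hands the job in, once; it reports no verdict.
Readings, each from a call of its own:
- arm.read_time(): time.
- arm.read_joint_positions(): joint angles.
- arm.read_dq(): joint speeds.
- arm.read_effort(): joint torques, N m.
- arm.read_tool_pos(): TCP position.
- arm.read_eef_rot(): TCP orientation.
- arm.read_ft_force(): force on the tool from outside, world axes, zero at the start.
- arm.read_wrist_torque(): the same for the moment, N m.
- arm.read_opening(): opening from 0.0 (shut) to 1.0 (fully open).
Only numpy, scipy, OpenCV 4.12 (cv2) and the standard library are available. Lean on these libraries where they do the work, as an engineer would, in place of code of your own. Each camera call takes 0.05 s, during which the arm holds its last target.

TASK

On the punch stand, first turn the black selector knob until its white pointer clicks in at the green dot. Then take the punch with the green handle from the wooden rack and pass it, point down, through the upper and then the lower guide bushing of the stand. Finish while holding it there upright in the gripper, with its point showing below the lower bushing and its brass collar still clear above the upper one; leave the other punch, the mug, the camera and the mallet where they are.

Things in the scene. Friction and masses are not known exactly. Their poses are not given: they have to be found in the camera images.
- stand: Grey punch stand, fixed: base 130 x 280 x 10 mm (origin: centre of its underside; x short side, y long side). Knob axis at y = -85 mm; vertical guide axis at y = +70 mm: two arms 44 x 44 x 15 mm, one above the other, carried by a column (34 x 26 mm, centred at y = +117 mm). Nothing is above 125 mm. Under the guide is a die turret, radius 42 mm, top 19 mm high, that turns with the knob.
- guide_top (a point): Centre of the mouth of the upper bushing (15 mm through hole ringed in brass) on its upper face, 125 mm above the table; that arm spans heights 110 to 125 mm. The bore is vertical. Axes as the stand's.
- guide_low (a point): Centre of the lower bushing's 15 mm hole on its lower face, 55 mm above the table, straight below guide_top; the lower arm spans 55 to 70 mm. Axes as the stand's.
- knob (a joint): Selector knob, vertical axis, rad; clockwise seen from above is +. Three sprung click positions with a coloured dot on the white dial: red -0.7, yellow 0, green +0.7; it is pulled to the nearest one (half-way is 0.35 rad off), needs about 0.1 N m, stops at +-0.85. At 0 the white pointer looks along the stand's +x. It starts at red or yellow.
- knob_grip (a point): Point on the knob's axis at the height to grip, 43 mm above the table. The grip is an upright black bar 44 mm long (along this point's x axis; the pointer end is at +x), 14 mm wide (along y), from 20 to 56 mm above the table, on a disc of 24 mm radius. Turns with the knob.
- rack: Wooden punch rack, fixed: a 60 x 160 mm board, its top 115 mm above the table, on two cheeks (origin: centre of the underside; y along the long side). Two 15 mm holes at y = +35 and -35 mm; in each a punch hangs upright by its collar and lifts straight out.
- punch_grip (a point): Punch to be used, with green handle: 165 mm long, about 160 g, hanging upright in either rack hole. This point is on its axis in the handle, 136 mm above its tip. From the tip up (+z): taper 14 mm long from 5 to 12 mm diameter, 12 mm steel shank to 100 mm, brass collar 26 mm diameter from 100 to 108 mm, green handle 16 mm diameter from 108 to 165 mm.
- punch_tip (a point): Lower end of the green punch, on its axis (136 mm below punch_grip).
- punch_collar (a point): Centre of the lower face of the green punch's brass collar, 100 mm above the tip. In the rack it rests on the board.
- spare_grip (a point): The other punch, with a yellow handle, otherwise the same; same point, 136 mm above its tip. To be left in the rack.
- mug_mid (a point): Blue ceramic mug, 80 mm across and 90 mm tall, with a handle; point at its centre, half-way up. A bystander.
- camera_mid (a point): Black camera, 55 x 120 mm, 92 mm tall, with a lens; point in the middle of its body, 38 mm up. A bystander.
- mallet_head (a point): Wooden mallet lying on the table, head 52 x 90 x 52 mm, handle 170 mm; point at the centre of the head. A bystander.
Mind the look-alikes: they are no part of the job. What is shaped like the part that bears punch_grip but blue or pink is not meant.

How it is judged:
On the way, in this order (a step that is already met when the one before it is completed fails the run):
1. the knob rests in the green click position (value of joint knob between 0.58 and 0.82 rad and velocity of joint knob between -0.3 and 0.3 rad/s), for 0.2 s.
2. the green punch's tip has entered the upper bushing (horizontal distance between punch_tip and guide_top below 0.008 m and z of punch_tip in the frame of guide_top below -0.006 m), for 0.04 s.
At the end, for the whole second after the job is handed in: Knob within 0.12 rad of green (0.7). Green punch upright (0.12 rad) in both bushings, tip within 8 mm of the axis and over 2 mm below the lower bushing, collar over 2.5 mm above the upper one and within 12 mm of the axis, gripped by the fingers (over 2 N), still (under 20 mm/s) (value of joint knob between 0.58 and 0.82 rad and horizontal distance between punch_tip and guide_low below 0.008 m and horizontal distance between punch_collar and guide_top below 0.012 m and z of punch_tip in the frame of guide_low below -0.002 m and z of punch_collar in the frame of guide_top above 0.0025 m and angle between the z axis of punch_grip and the z axis of stand, either way round below 0.12 rad and contact force between punch and the fingers above 2 N and linear speed of punch below 0.02 m/s); the arm keeps its last pose, push and grip.
It fails at once if the yellow punch is moved by more than 25 mm (distance of spare_grip from where it was at the start of the episode above 0.025 m).
It fails at once if the mug, the camera or the mallet is moved by more than 30 mm (distance of any of mug_mid, camera_mid, mallet_head from where it was at the start of the episode above 0.03 m).
It also fails if it takes over 58 s, if anything falls off the work surface, if the arm or the gripper's body presses on something with over 40 N, if the wrist force passes 120 N, or if a joint passes its speed limit or range.

## Working session

There is one attempt and no reset: what is moved stays moved. The work goes in short steps, each a Python script; the robot and the scene stay as the last script left them, time stands still between calls to the robot, and variables do not carry over. Pictures are saved under pics/ and viewed, and the job is handed in when it is done.

```bash
ls; mkdir -p pics; python3 - <<'E'
from station import arm, snapshot, camera_info, ticket
import cv2
print(arm.read_time(),arm.read_tool_pos(),arm.read_eef_rot())
for n in("side","top","wrist"):
    im=snapshot(n); cv2.imwrite(f"pics/{n}0.png",im); print(n,camera_info(n))
E
```

```text
pics
0.0 [0.23107795 0.60691049 0.30272647] [ 0.12699554  0.69560377 -0.12880855  0.69528116]
side {'fx': 439.0962613953896, 'fy': 439.0962613953896, 'cx': 248.74162554599067, 'cy': 194.17788136242746, 'dist_coeffs': array([-0.17167624,  0.        ,  0.        ,  0.        ,  0.        ]), 'R': array([[ 0.98845379, -0.15019783, -0.01999306],
       [-0.11264805, -0.64018444, -0.7599173 ],
       [ 0.10133868,  0.75339531, -0.64971223]]), 't': array([-0.58609742,  0.13332436,  0.91667358])}
top {'fx': 484.6828686697242, 'fy': 484.6828686697242, 'cx': 246.3018881021393, 'cy': 189.87341666269725, 'dist_coeffs': array([0.01856185, 0.        , 0.        , 0.        , 0.        ]), 'R': array([[ 0.02300656, -0.99972477, -0.00459083],
       [-0.99439682, -0.02240955, -0.10330913],
       [ 0.10317782,  0.00694189, -0.9946387 ]]), 't': array([-0.01204923,  0.58949343,  1.24779719])}
wrist {'fx': 268.81011285437364, 'fy': 268.81011285437364, 'cx': 258.0448509103551, 'cy': 192.07137303598972, 'dist_coeffs': array([-0.03276865,  0.        ,  0.        ,  0.        ,  0.        ]), 'T_tool_cam': array([[ 8.44143273e-04, -2.68865349e-01,  9.63177404e-01,
        -6.92236205e-02],
       [ 9.99999481e-01, -3.22376360e-04, -9.66404178e-04,
        -5.62607211e-04],
       [ 5.70338222e-04,  9.63177720e-01,  2.68864937e-01,
        -6.85556034e-02],
       [ 0.00000000e+00,  0.00000000e+00,  0.00000000e+00,
         1.00000000e+00]])}
```

View pics/side0.png

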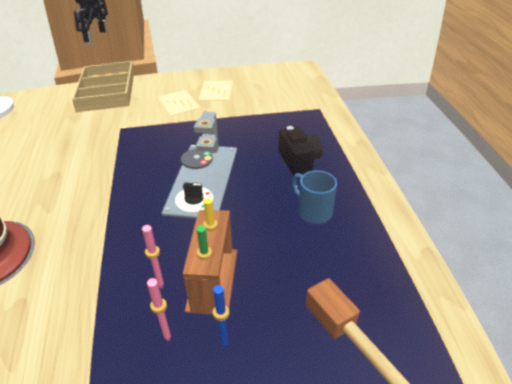

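View pics/top0.png

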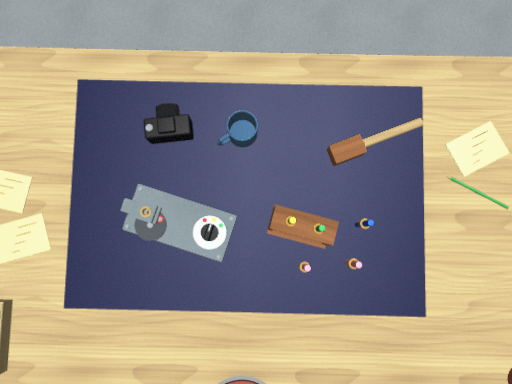

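View pics/wrist0.png

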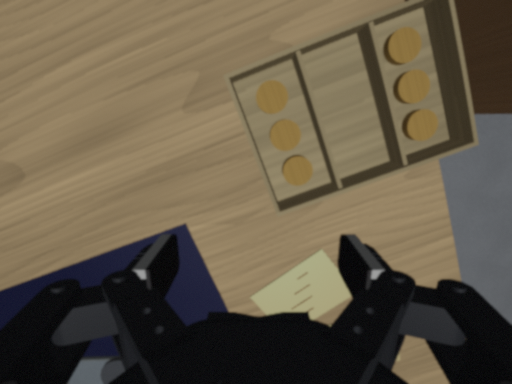

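Side view: the green punch is at (203,243) and the yellow at (209,212), both in the rack. Pink ones are at (150,240) and (155,295), and a blue one at (220,300), all standing on the mat. The green one at (320,229) in the top view fits the description. I'll confirm it in an enlarged crop.

```bash
python3 - <<'E'
import cv2,numpy as np
t=cv2.imread("pics/top0.png"); s=cv2.imread("pics/side0.png")
cv2.imwrite("pics/c1.png",cv2.resize(t[180:270,110:240],None,fx=6,fy=6,interpolation=cv2.INTER_CUBIC))
cv2.imwrite("pics/c2.png",cv2.resize(t[195:280,260:385],None,fx=6,fy=6,interpolation=cv2.INTER_CUBIC))
cv2.imwrite("pics/c3.png",cv2.resize(s[100:350,130:260],None,fx=2.4,fy=2.4,interpolation=cv2.INTER_CUBIC))
E
```

```text
(no output)
```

View pics/c1.png

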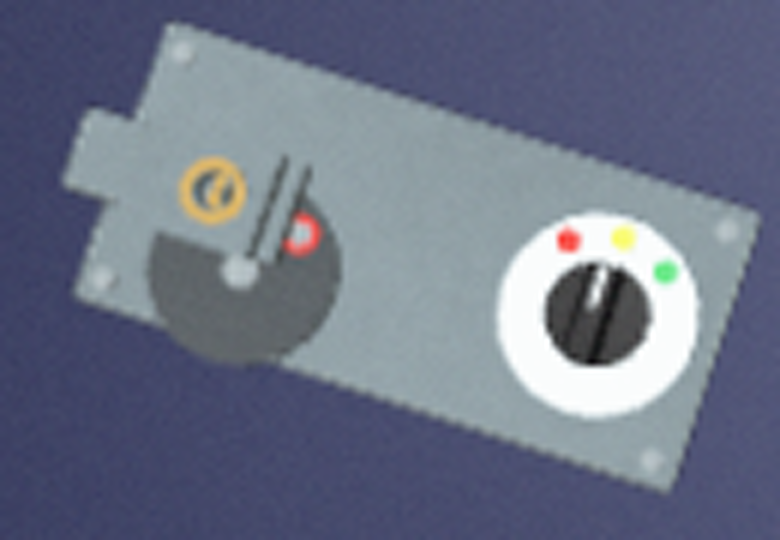

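View pics/c2.png

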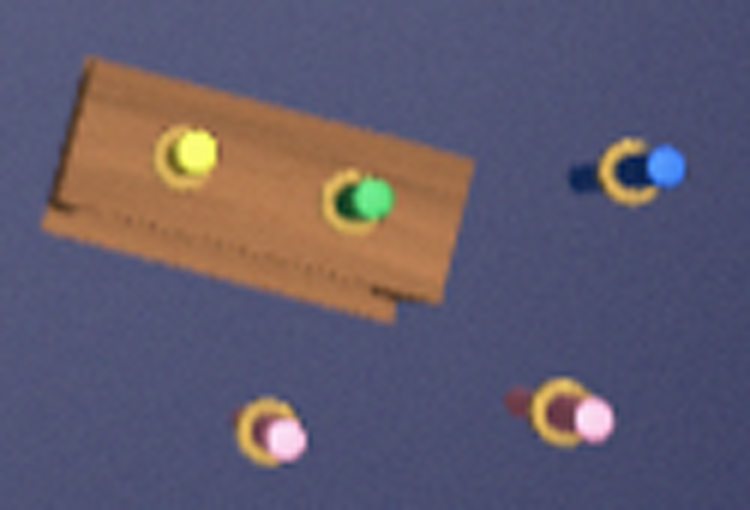

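View pics/c3.png

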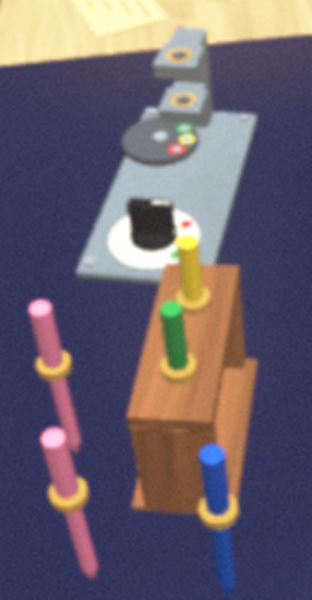

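```bash
cat > h.py <<'E'
from station import arm, snapshot, camera_info, ticket
import cv2,numpy as np
from scipy.optimize import least_squares
from scipy.spatial.transform import Rotation as Ro
def proj(n,X,pose=None):
    c=camera_info(n); K=np.array([[c['fx'],0,c['cx']],[0,c['fy'],c['cy']],[0,0,1]])
    X=np.atleast_2d(np.asarray(X,float))
    if n=='wrist':
        p,q=pose; T=np.eye(4); T[:3,:3]=Ro.from_quat(q).as_matrix(); T[:3,3]=p
        M=np.linalg.inv(T@c['T_tool_cam']); R,t=M[:3,:3],M[:3,3]
    else: R,t=np.array(c['R']),np.array(c['t'])
    return cv2.projectPoints(X,cv2.Rodrigues(R)[0],t,K,c['dist_coeffs'])[0][:,0]
def Rz(a): return Ro.from_euler('z',a).as_matrix()
def fit(loc,obs,x0):
    # loc: Nx3 local points, obs list of (i,cam,u,v,pose,w)
    loc=np.asarray(loc,float)
    def f(x):
        W=loc@Rz(x[2]).T+[x[0],x[1],0]
        return np.concatenate([(proj(c,W[i],ps)[0]-[u,v])*w for i,c,u,v,ps,w in obs])
    r=least_squares(f,x0,loss='soft_l1'); return r.x,f(r.x).reshape(-1,2)
def crop(p,x0,y0,f): return ((p[0]+.5)/f-.5+x0,(p[1]+.5)/f-.5+y0)
def wsnap(name):
    ps=(arm.read_tool_pos(),arm.read_eef_rot()); im=snapshot('wrist'); cv2.imwrite(f'pics/{name}.png',im)
    np.savez(f'pics/{name}.npz',p=ps[0],q=ps[1]); return im,ps
def down(yaw): # tool x down, tool y (jaw axis) at world angle yaw
    y=np.array([np.cos(yaw),np.sin(yaw),0]); x=np.array([0,0,-1.]); z=np.cross(x,y)
    return Ro.from_matrix(np.c_[x,y,z]).as_quat()
E
cat > est.py <<'E'
from h import *
# stand: corners (top face z=.01), guide ring, dial centre, low ring
L=[[.065,-.14,.01],[.065,.14,.01],[-.065,-.14,.01],[-.065,.14,.01],[0,.07,.125],[0,-.085,.02],[0,.07,.07]]
O=[]
for i,p in [(0,(760,213)),(1,(170,25)),(2,(670,490)),(3,(75,295)),(4,(213,190))]:
    O.append((i,'top',*crop(p,110,180,6),None,1))
for i,p in [(0,(238,275)),(1,(256,116)),(2,(80,272)),(4,(179,55)),(6,(183,100))]:
    O.append((i,'side',*crop(p,130,100,2.4),None,1))
x,r=fit(L,O,[.4,.2,0]); 
for g in (0,1.5,3,-1.5):
    xx,rr=fit(L,O,[.5,.1,g]); 
    if (rr**2).sum()<(r**2).sum(): x,r=xx,rr
print('stand',x); print(r.round(1))
W=np.array(L)@Rz(x[2]).T+[x[0],x[1],0]; print('guide',W[4],'knob',W[5])
# punches: handle top z = .015+.165=.18, collar top face .123
for nm,ct,st,cc,sc in [('green',(375,199),(172,309),(350,203),(178,366)),('yellow',(196,152),(187,244),(184,156),(194,297))]:
    def f(v):
        P=[v[0],v[1],.18]; C=[v[0],v[1],.119]
        return np.concatenate([proj('top',P)[0]-crop(ct,260,195,6),proj('side',P)[0]-crop(st,130,100,2.4),proj('top',C)[0]-crop(cc,260,195,6),proj('side',C)[0]-crop(sc,130,100,2.4)])
    s=least_squares(f,[.45,-.1]); print(nm,s.x,f(s.x).round(1))
E
python3 est.py
```

```text
Traceback (most recent call last):
  File "est.py", line 11, in <module>
    xx,rr=fit(L,O,[.5,.1,g]);
          ~~~^^^^^^^^^^^^^^^
  File "h.py", line 20, in fit
    r=least_squares(f,x0,loss='soft_l1'); return r.x,f(r.x).reshape(-1,2)
  File "h.py", line 19, in f
    return np.concatenate([(proj(c,W[i],ps)[0]-[u,v])*w for i,c,u,v,ps,w in obs])
                            ~~~~^^^^^^^^^^^
  File "h.py", line 6, in proj
    c=camera_info(n); K=np.array([[c['fx'],0,c['cx']],[0,c['fy'],c['cy']],[0,0,1]])
ValueError: time passes only in moves, steps and waits
```

```bash
sed -i 's/c=camera_info(n); K/c=CI[n]; K/; s/^def proj/CI={k:camera_info(k) for k in ("side","top","wrist")}\ndef proj/' h.py; python3 est.py
```

```text
stand [ 0.50316309  0.17741725 -0.27579284]
[[  0.7  -1.5]
 [ -0.6  -0.8]
 [  1.1  -0.6]
 [ -0.3   0.6]
 [  0.3  -0.1]
 [-10.7   2.3]
 [  0.   -1.9]
 [ -0.7  -0.6]
 [  0.1  -0.5]
 [  0.2  -0.6]]
guide [0.52222478 0.24477192 0.125     ] knob [0.48001675 0.09562944 0.02      ]
green [ 0.49048196 -0.17681219] [ 0.2 -0.1 -0.5 -1.   0.6 -0.1  0.3  0.3]
yellow [ 0.50714564 -0.10894117] [ 0.7 -0.2  0.  -2.   0.4  0.2 -0.2  0.8]
```

```bash
python3 - <<'E'
from h import *
M=Ro.from_quat(arm.read_eef_rot()).as_matrix(); print(np.arctan2(M[1,1],M[0,1]),M.round(2).tolist())
k=np.array([.480,.0956]);g=np.array([.522,.245]);p=np.array([.490,-.177])
for nm,xy,z,base in(('knob',k,.097,1.295),('knobup',k,.25,1.295),('guide',g,.25,1.295),('punch',p,.31,1.295)):
  for a in np.arange(-1.85,2.3,.4):
    q=arm.ik([*xy,z],down(a)); print(nm,round(a,2),None if q is None else np.round(q,2).tolist())
E
```

```text
1.20704439669459 [[-0.0, 0.36, 0.93], [-0.0, 0.93, -0.36], [-1.0, -0.0, 0.0]]
knob -1.85 [-0.52, 0.74, 0.43, 2.08, -0.69, 0.46, -1.41]
knob -1.45 [-0.52, 0.74, 0.42, 2.08, -0.67, 0.46, -1.03]
knob -1.05 [-0.48, 0.73, 0.37, 2.08, -0.61, 0.44, -0.69]
knob -0.65 [-0.44, 0.72, 0.3, 2.08, -0.5, 0.41, -0.4]
knob -0.25 [-0.39, 0.71, 0.23, 2.08, -0.39, 0.39, -0.1]
knob 0.15 [-0.35, 0.7, 0.16, 2.07, -0.29, 0.38, 0.19]
knob 0.55 [-0.31, 0.7, 0.1, 2.07, -0.18, 0.37, 0.48]
knob 0.95 [-0.27, 0.7, 0.04, 2.07, -0.07, 0.37, 0.78]
knob 1.35 [-0.23, 0.7, -0.02, 2.07, 0.04, 0.37, 1.07]
knob 1.75 [-0.17, 0.7, -0.1, 2.07, 0.18, 0.38, 1.33]
knob 2.15 [-0.12, 0.7, -0.18, 2.07, 0.31, 0.4, 1.6]
knobup -1.85 [-0.75, 0.54, 0.77, 1.96, -0.5, 0.84, -1.56]
knobup -1.45 [-0.7, 0.51, 0.68, 1.96, -0.43, 0.82, -1.23]
knobup -1.05 [-0.65, 0.49, 0.6, 1.96, -0.38, 0.8, -0.89]
knobup -0.65 [-0.59, 0.48, 0.51, 1.96, -0.32, 0.79, -0.55]
knobup -0.25 [-0.53, 0.46, 0.41, 1.96, -0.26, 0.77, -0.22]
knobup 0.15 [-0.47, 0.45, 0.32, 1.95, -0.2, 0.77, 0.12]
knobup 0.55 [-0.4, 0.45, 0.23, 1.95, -0.14, 0.76, 0.46]
knobup 0.95 [-0.34
[... 737 characters left out ...]
0.56, -0.11, 1.71, 0.08, 0.88, 1.2]
guide 2.15 [-0.34, 0.57, -0.22, 1.71, 0.15, 0.89, 1.53]
punch -1.85 [-0.41, 0.7, 1.25, 1.81, -0.72, 1.19, -0.79]
punch -1.45 [-0.41, 0.69, 1.24, 1.81, -0.71, 1.18, -0.39]
punch -1.05 [-0.36, 0.61, 1.09, 1.8, -0.61, 1.11, -0.1]
punch -0.65 [-0.3, 0.56, 0.96, 1.8, -0.52, 1.06, 0.2]
punch -0.25 [-0.24, 0.52, 0.84, 1.8, -0.45, 1.02, 0.53]
punch 0.15 [-0.18, 0.49, 0.74, 1.8, -0.39, 1.0, 0.86]
punch 0.55 [-0.13, 0.47, 0.66, 1.8, -0.34, 0.99, 1.21]
punch 0.95 [-0.06, 0.45, 0.54, 1.8, -0.27, 0.97, 1.54]
punch 1.35 [0.03, 0.43, 0.39, 1.79, -0.2, 0.96, 1.86]
punch 1.75 [0.09, 0.42, 0.31, 1.79, -0.15, 0.95, 2.21]
punch 2.15 [0.13, 0.42, 0.24, 1.79, -0.12, 0.95, 2.58]
```

```bash
python3 - <<'E'
from h import *
arm.movep([.480,.0956,.22],down(1.295)); print(arm.read_time())
im,ps=wsnap('w1')
a,b=proj('wrist',[[.480,.0956,.056],[.522,.245,.125]],ps); print(a,b,ps[0])
E
```

```text
2.2167
[257.27500291 195.8139283 ] [486.96128417 224.56376691] [0.48019885 0.09691902 0.22014223]
```

View pics/w1.png

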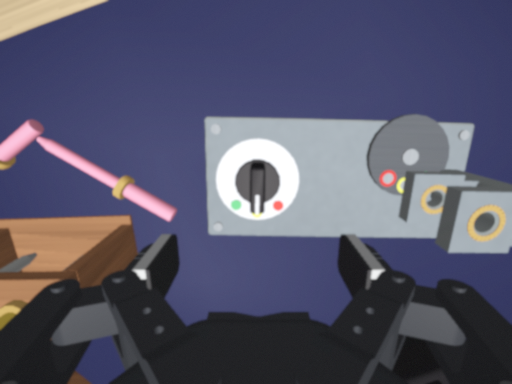

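```bash
python3 - <<'E'
from h import *
im=cv2.imread('pics/w1.png'); d=np.load('pics/w1.npz'); ps=(d['p'],d['q'])
c=cv2.resize(im[110:260,190:330],None,fx=5,fy=5,interpolation=cv2.INTER_CUBIC)
x=[.5032,.1774,-.2758]
L=[[.065,-.14,.01],[-.065,-.14,.01]]+[[a,-.085+b,.056] for a in(-.022,.022) for b in(-.007,.007)]
for u in proj('wrist',np.array(L)@Rz(x[2]).T+[x[0],x[1],0],ps):
    cv2.drawMarker(c,tuple(((u-[190,110]+.5)*5-.5).astype(int)),(255,0,255),0,14,1)
cv2.imwrite('pics/w1c.png',c[:600])
E
```

```text
(no output)
```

View pics/w1c.png

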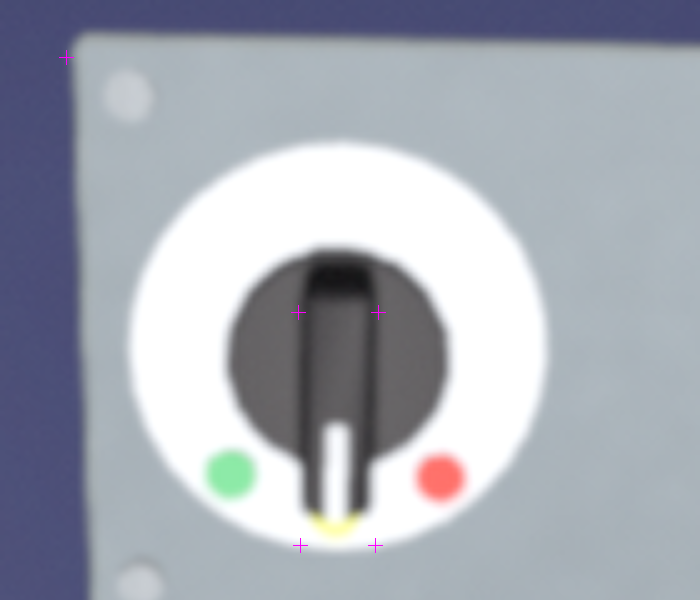

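```bash
python3 - <<'E'
import cv2
im=cv2.imread('pics/w1.png')
cv2.imwrite('pics/w1d.png',cv2.resize(im[105:260,352:512],None,fx=4,fy=4,interpolation=cv2.INTER_CUBIC))
E
```

```text
(no output)
```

View pics/w1d.png

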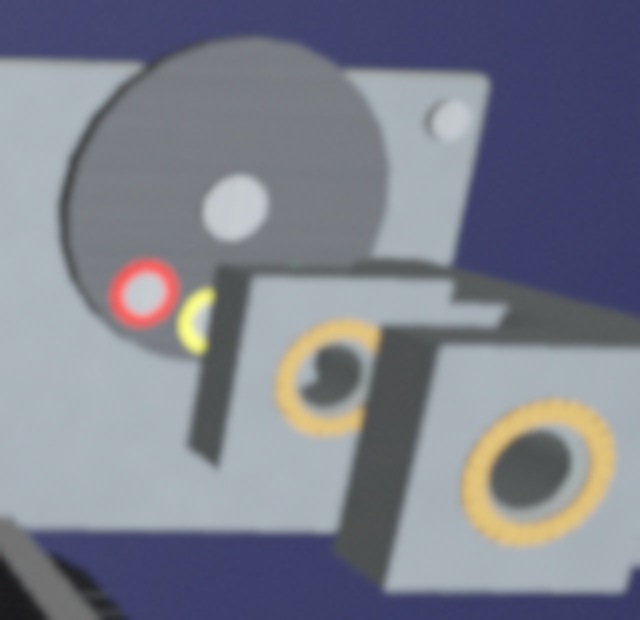

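```bash
cat > est2.py <<'E'
from h import *
L=[[.065,-.14,.01],[.065,.14,.01],[-.065,-.14,.01],[-.065,.14,.01],[0,.07,.125],[0,-.085,.056],[0,.07,.07]]
O=[]
for i,p in [(0,(760,213)),(1,(170,25)),(2,(670,490)),(3,(75,295)),(4,(213,190))]:
    O.append((i,'top',*crop(p,110,180,6),None,1))
for i,p in [(1,(256,116)),(2,(80,272)),(4,(179,55)),(6,(183,100))]:
    O.append((i,'side',*crop(p,130,100,2.4),None,1))
d=np.load('pics/w1.npz'); ps=(d['p'],d['q'])
OW=[]
for i,p,(a,b,f) in [(2,(73,35),(190,110,5)),(3,(491,74),(352,105,4)),(4,(539,473),(352,105,4)),(5,(338,405),(190,110,5)),(6,(337,379),(352,105,4))]:
    OW.append((i,'wrist',*crop(p,a,b,f),ps,1))
for nm,o in (('fixed',O),('wrist',OW),('all',O+OW)):
    x,r=fit(L,o,[.5,.177,-.276]); W=np.array(L)@Rz(x[2]).T+[x[0],x[1],0]
    print(nm,x.round(4),'guide',W[4].round(4),'knob',W[5].round(4)); print(r.round(1).tolist())
E
python3 est2.py
```

```text
fixed [ 0.5023  0.1771 -0.2845] guide [0.5219 0.2443 0.125 ] knob [0.4784 0.0955 0.056 ]
[[0.9, -0.7], [-0.2, -0.8], [0.9, 0.1], [-0.2, 0.5], [0.5, 0.1], [0.1, -1.7], [-1.5, -0.7], [-0.0, -0.4], [0.1, -0.5]]
wrist [ 0.5006  0.1778 -0.2934] guide [0.5209 0.2448 0.125 ] knob [0.476  0.0964 0.056 ]
[[-0.7, -0.7], [2.1, -0.2], [0.2, 0.3], [-0.3, 1.0], [-0.2, -0.2]]
all [ 0.5009  0.1777 -0.2915] guide [0.521  0.2448 0.125 ] knob [0.4765 0.0963 0.056 ]
[[0.7, 0.3], [-0.1, -0.6], [0.3, 1.0], [-0.5, 0.6], [0.3, 0.4], [-0.1, -1.6], [-2.5, -1.0], [-0.4, -0.5], [-0.3, -0.6], [-0.8, -0.1], [2.0, -0.1], [0.1, 0.6], [-0.3, 1.5], [-0.2, 0.0]]
```

```bash
python3 - <<'E'
from h import *
k=[.4762,.0962]; y0=np.pi/2-.292
arm.move_gripper(.6,40)
arm.movep([*k,.15],down(y0)); print(arm.read_time(),arm.read_tool_pos())
arm.line_to([*k,.099],.08); print(arm.read_time(),arm.read_tool_pos(),arm.read_ft_force())
arm.move_gripper(0.0,50); print(arm.read_time(),arm.read_opening(),arm.read_ft_force(),arm.read_wrist_torque())
E
```

```text
3.0833 [0.47593903 0.09609757 0.1496857 ]
3.875 [0.47657114 0.09626807 0.09940651] [-0.64908196  0.32184638 -0.38425043]
4.3 0.1542067562169732 [-0.4056669   3.15341905  4.52322919] [ 0.25314019  0.02425967 -0.0033588 ]
```

Gripped (the opening of 0.154 is about 13 mm, which matches the bar). Next I turn it clockwise.

```bash
python3 - <<'E'
from h import *
k=[.4762,.0962]; y0=np.pi/2-.292
for a in (.15,.3,.45,.6,.73):
    arm.movep([*k,.099],down(y0-a))
    M=Ro.from_quat(arm.read_eef_rot()).as_matrix()
    print(a,arm.read_time(),y0-np.arctan2(M[1,1],M[0,1]),arm.read_tool_pos(),np.round(arm.read_ft_force(),1),np.round(arm.read_wrist_torque(),2))
arm.pause(.3)
arm.move_gripper(.45); print(arm.read_opening())
arm.line_to([*k,.17],.15)
im,ps=wsnap('w2'); cv2.imwrite('pics/t2.png',snapshot('top')); print(arm.read_time())
E
python3 -c "
import cv2
a=cv2.imread('pics/w2.png');cv2.imwrite('pics/w2c.png',cv2.resize(a[60:260,150:400],None,fx=3,fy=3,interpolation=2))"
```

```text
0.15 4.55 0.14908885200185895 [0.47664829 0.0969543  0.09960167] [-1.3  1.9  5.6] [0.27 0.09 0.1 ]
0.3 4.8 0.2993147921141831 [0.47667098 0.09702311 0.09958897] [0.6 2.3 4.5] [0.27 0.07 0.05]
0.45 5.05 0.4501615882564477 [0.47665288 0.09702913 0.09958163] [-0.5  2.2  5. ] [ 0.38  0.09 -0.05]
0.6 5.3 0.6001302581051678 [0.47672288 0.0970468  0.09959697] [1.4 2.9 5.4] [ 0.37  0.11 -0.03]
0.73 5.55 0.7293497769176304 [0.47670322 0.09706742 0.0996042 ] [-0.2  1.8  5.4] [0.41 0.07 0.06]
0.44689919991402605
6.9417
```

View pics/w2c.png

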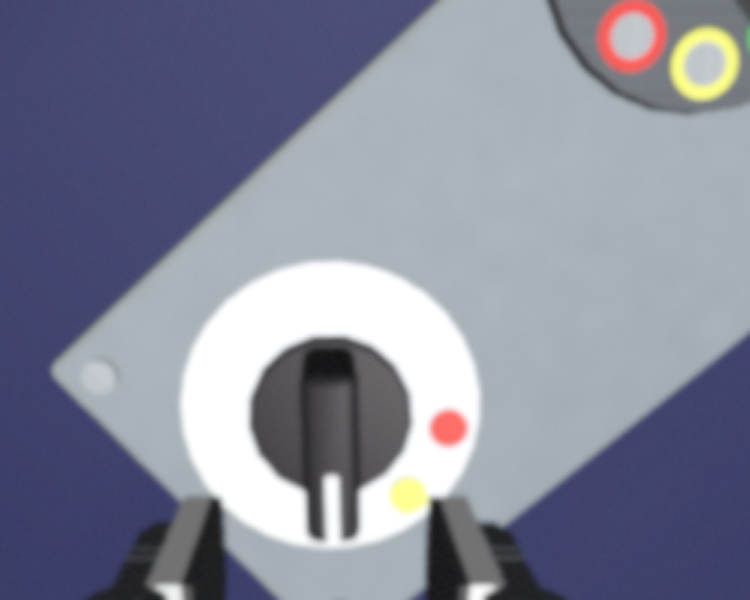

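Knob check: the pointer now lies where the green dot was (it covers it), with yellow and red to its right. Step 1 is done. Next is a wrist look above the rack.

```bash
python3 - <<'E'
from h import *
arm.line_to([.4762,.0962,.30],.3)
arm.movep([.4905,-.177,.30],down(-.24)); print(arm.read_time(),arm.read_tool_pos())
im,ps=wsnap('w3')
for z in (.18,.123): print(proj('wrist',[[.4905,-.1768,z],[.507,-.109,z]],ps))
E
```

```text
8.5833 [ 0.49098085 -0.17478803  0.29917909]
[[259.58002354 214.92897951]
 [259.92865463 118.0093153 ]]
[[259.37510471 193.9649871 ]
 [259.62600895 117.92532964]]
```

View pics/w3.png

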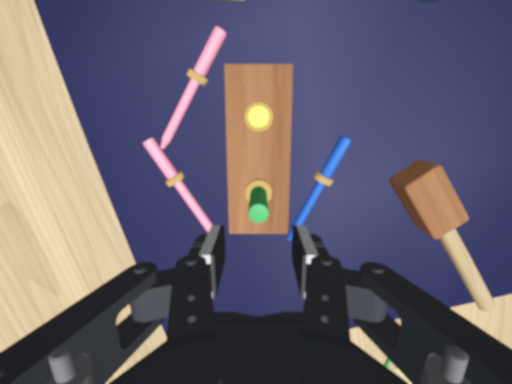

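```bash
python3 - <<'E'
import cv2
im=cv2.imread('pics/w3.png')
cv2.imwrite('pics/w3c.png',cv2.resize(im[170:240,220:300],None,fx=8,fy=8,interpolation=cv2.INTER_CUBIC))
E
```

```text
(no output)
```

View pics/w3c.png

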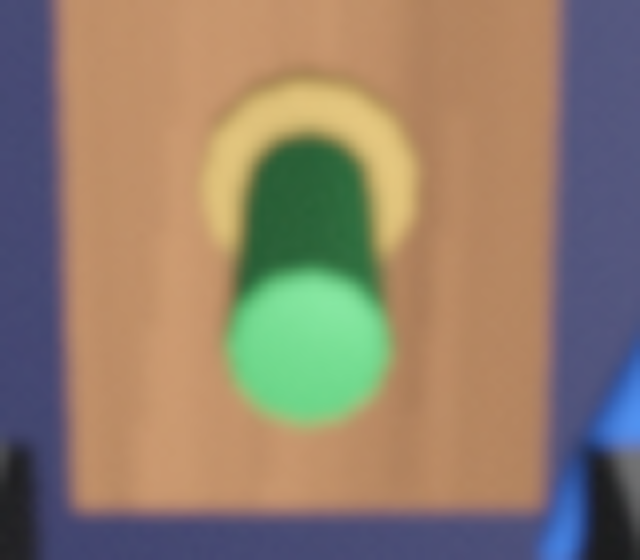

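```bash
python3 - <<'E'
from h import *
arm.move_gripper(.42,60)
p=[.4900,-.1752]
arm.line_to([*p,.26],.1,down(-.24)); print(arm.read_tool_pos())
arm.line_to([*p,.205],.07); arm.pause(.2); print(arm.read_time(),arm.read_tool_pos(),arm.read_ft_force())
arm.move_gripper(0,60); arm.pause(.2); print(arm.read_time(),arm.read_opening(),arm.read_tool_pos(),arm.read_ft_force())
E
```

```text
[ 0.49018682 -0.17535386  0.26017663]
10.5333 [ 0.49022701 -0.17528572  0.20543199] [ 0.25698823  0.03142613 -0.53453539]
11.05 0.17027100459152744 [ 0.49036079 -0.17531063  0.20535646] [ 0.61987697 -0.28289848  3.8981466 ]
```

```bash
python3 - <<'E'
from h import *
arm.line_to([.49,-.1752,.41],.2); arm.pause(.2); print(arm.read_time(),arm.read_opening(),arm.read_tool_pos(),arm.read_ft_force())
for a in (-.24,-.29,0.3): 
  for z in (.41,.35,.23): print(a,z,arm.ik([.521,.2447,z],down(a)))
im,ps=wsnap('w4'); cv2.imwrite('pics/s4.png',snapshot('side'))
E
```

```text
12.425 0.17039912908359875 [ 0.48976145 -0.17500071  0.40903568] [ 0.16024849  0.2962081  -1.74360812]
-0.24 0.41 [-0.86193239  0.46419561  0.62217037  1.48581821 -0.27583135  1.28011644
 -0.45075337]
-0.24 0.35 [-0.85322846  0.5084343   0.60439911  1.59041011 -0.30937148  1.13996825
 -0.4177151 ]
-0.24 0.23 [-0.80277874  0.63069932  0.52671573  1.7464883  -0.39749846  0.87226062
 -0.33999885]
-0.29 0.41 [-0.85969297  0.46348679  0.61820413  1.48574965 -0.27390298  1.27967446
 -0.50263204]
-0.29 0.35 [-0.85203516  0.50803438  0.60230862  1.59037367 -0.30821694  1.13968015
 -0.46884043]
-0.29 0.23 [-0.80757768  0.63239162  0.5350234   1.74663882 -0.40384521  0.87402705
 -0.38397024]
0.3 0.41 [-0.81457608  0.4506597   0.5398154   1.4843527  -0.23645502  1.27185028
  0.05090688]
0.3 0.35 [-0.79586891  0.49147306  0.50602625  1.58863603 -0.25594212  1.1280264
  0.07023666]
0.3 0.23 [-0.74699164  0.61355557  0.43199034  1.74471837 -0.32527646  0.8546543
  0.13136768]
```

View pics/w4.png

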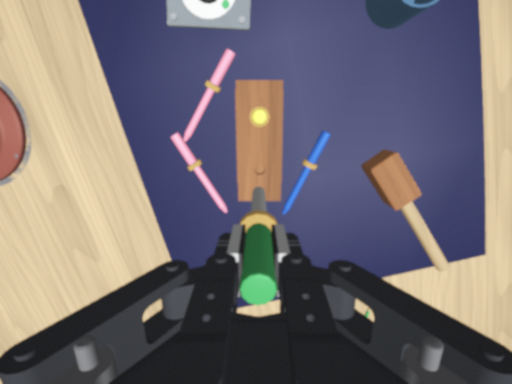

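View pics/s4.png

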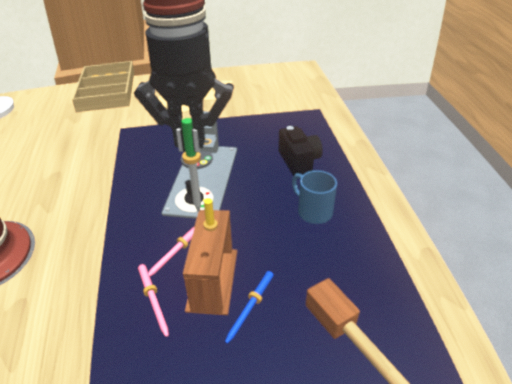

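Picked: the wrist and side views show the green punch upright in the jaws, its collar at (192,157) in the side view. The pink and blue look-alikes have toppled onto the mat; they're no part of the job. Yellow is still in the rack. Now over to the guide.

```bash
python3 - <<'E'
from h import *
arm.movep([.521,.2447,.41],down(-.29)); print(arm.read_time())
arm.line_to([.521,.2447,.342],.15); arm.pause(.3); p=arm.read_tool_pos(); print(arm.read_time(),p, Ro.from_quat(arm.read_eef_rot()).as_matrix()[:,0])
im,ps=wsnap('w5'); s=snapshot('side'); t=snapshot('top'); cv2.imwrite('pics/s5.png',s);cv2.imwrite('pics/t5.png',t)
tip=[p[0],p[1],p[2]-.19]; print(arm.read_time(),tip)
P=[tip,[.521,.2447,.125],[.521,.2447,.07]]
for n in('wrist','side'): print(n,proj(n,P,ps).round(1).tolist())
w=proj('wrist',P,ps)[1].astype(int); c=im[120:260,180:340]
cv2.imwrite('pics/w5c.png',cv2.resize(c,None,fx=4,fy=4,interpolation=2))
cv2.imwrite('pics/s5c.png',cv2.resize(s[50:200,140:270],None,fx=4,fy=4,interpolation=2))
E
```

```text
14.075
14.975 [0.52129896 0.24471367 0.34286112] [ 1.43056040e-03  8.26947244e-04 -9.99998635e-01]
15.125 [np.float64(0.5212989637841343), np.float64(0.24471367253329276), np.float64(0.1528611230218188)]
wrist [[258.4, 187.5], [258.1, 181.2], [258.0, 171.4]]
side [[203.0, 112.3], [203.9, 122.2], [205.6, 140.8]]
```

View pics/w5c.png

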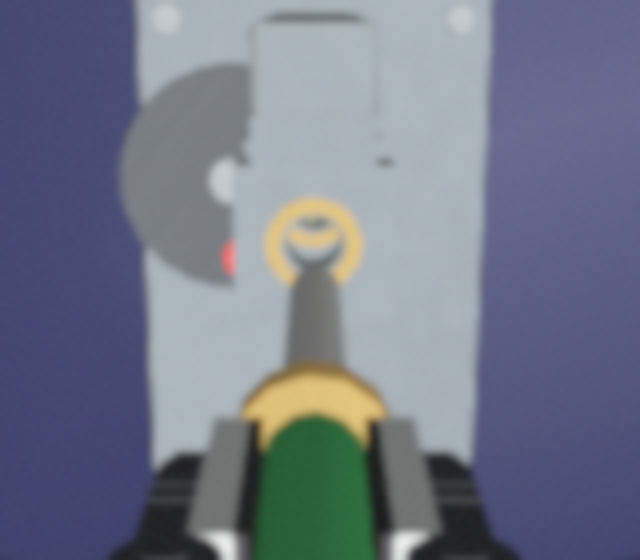

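View pics/s5c.png

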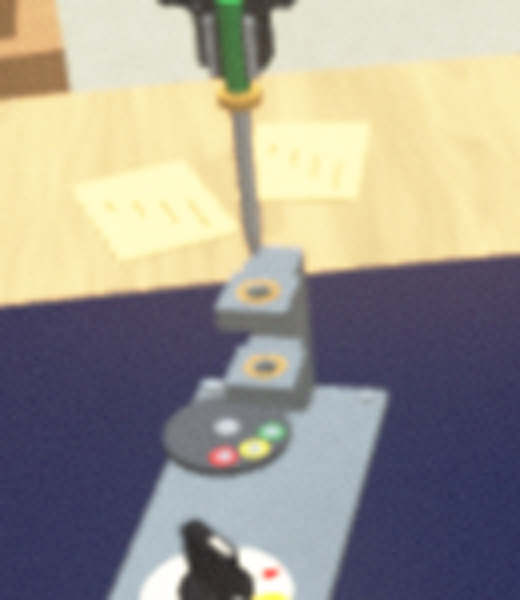

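The tip (wrist crop (314,268)) and ring (314,243) match their predicted pixels within about 0.5 px, and the turret's green hole sits under the guide. I'll insert slowly, watching the forces.

```bash
python3 - <<'E'
from h import *
f0=arm.read_ft_force()
for z in (.315,.30,.285,.27,.26,.25,.24,.23):
    arm.line_to([.521,.2447,z],.04); f=arm.read_ft_force()-f0
    print(z,round(arm.read_time(),1),arm.read_tool_pos().round(4),f.round(1),arm.read_wrist_torque().round(2))
    if np.abs(f).max()>12: print('stop'); break
arm.pause(.3)
s=snapshot('side'); t=snapshot('top'); wsnap('w6')
cv2.imwrite('pics/s6c.png',cv2.resize(s[60:220,130:270],None,fx=4,fy=4,interpolation=2)[:600])
cv2.imwrite('pics/t6c.png',cv2.resize(t[170:270,100:250],None,fx=5,fy=5,interpolation=2))
print(arm.read_opening(),arm.read_time())
E
```

```text
0.315 15.9 [0.5212 0.2447 0.3152] [-1.1 -0.5  0.7] [ 0.04  0.02 -0.05]
0.3 16.5 [0.5209 0.2449 0.2997] [-0.9  0.5  0.4] [ 0.12 -0.05 -0.05]
0.285 17.0 [0.5209 0.2448 0.2847] [-1.3  1.3 -0.2] [ 0.15 -0.03 -0.05]
0.27 17.5 [0.5209 0.2448 0.2697] [ 0.5  0.4 -0.2] [ 0.24 -0.14 -0.02]
0.26 17.9 [0.5209 0.2448 0.2596] [-0.1  1.8 -0.3] [ 0.22 -0.15 -0.  ]
0.25 18.3 [0.5209 0.2448 0.2496] [-0.5  0.7 -1. ] [ 0.26 -0.21 -0.01]
0.24 18.7 [0.5209 0.2448 0.2396] [ 1.4  2.1 -1.5] [ 0.33 -0.18 -0.04]
0.23 19.1 [0.5209 0.2448 0.2296] [-0.7  1.9 -1.1] [ 0.32 -0.23 -0.  ]
0.17186960300457896 19.575
```

View pics/s6c.png

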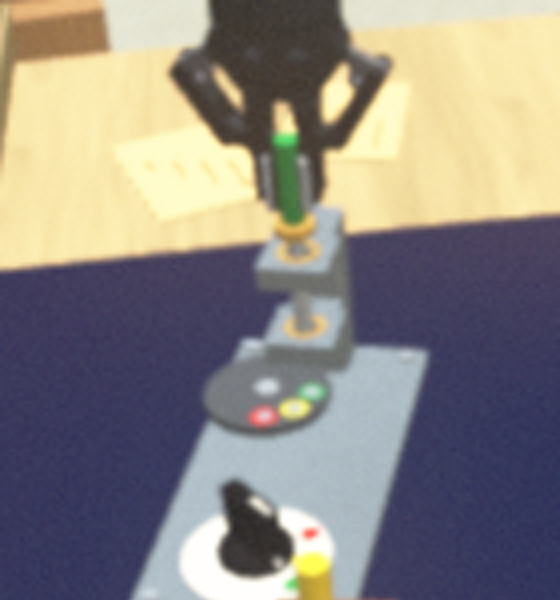

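View pics/t6c.png

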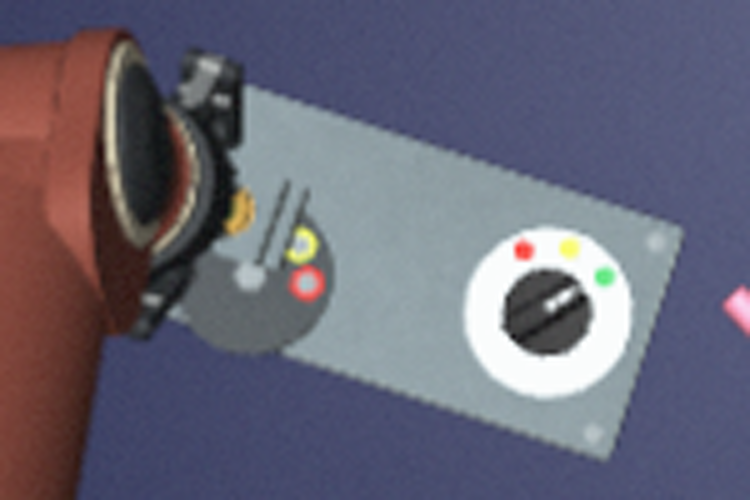

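View pics/w6.png

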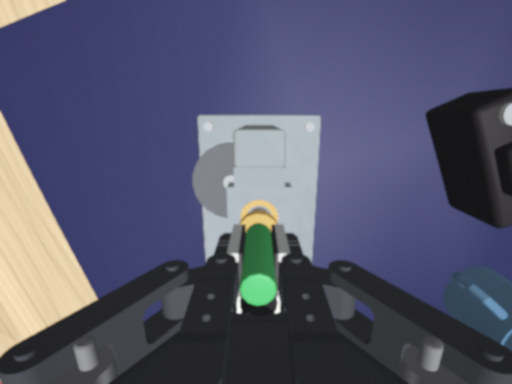

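```bash
python3 - <<'E'
from h import *
print(proj('side',[[.5209,.2448,.1436],[.5209,.2448,.1966+.0]]), crop((295,230),130,60,4), crop((286,141),130,60,4), proj('side',[[.5209,.2448,.2046]]))
print(arm.read_tool_pos(),abs(arm.read_dq()).max(),arm.read_opening())
ticket.finish_job(); print(arm.read_time())
E
```

```text
[[203.19020678 115.61120232]
 [201.37070767  96.19825213]] (203.375, 117.125) (201.125, 94.875) [[201.08971726  93.17282775]]
[0.52093001 0.24476246 0.23001359] 0.0014645534126603238 0.17186960300457896
the job is handed in; nothing more can be done
the job is handed in; nothing more can be done
```

I turned the knob from yellow to green, then took the green punch from the rack and lowered it through both bushings. I handed the job in at about 20 s on the robot's clock, with the punch still held in the gripper.

**Checks that agreed**
- **Knob:** the last top view shows the pointer at the green dot, and the turret's green hole had come under the guide.
- **Insertion:** the force on the tool changed by at most about 2 N on the way down, and the side view shows the shank in both bushings.
- **Final pose:** the arm was still. The TCP at z = 0.230 puts the tip at about 40 mm, which is 15 mm below the lower bushing. The collar works out about 15 mm above the upper one.

**Checks that disagreed or could not be made**
- **Collar height:** in the side view the collar and handle top sit about 1.5 px lower than predicted, roughly 3–4 mm. That is still inside the limits.
- **Tip:** I never saw it below the lower bushing, because the arm hides it from the cameras. Its position comes from the arm pose and the collar.
- **Grip force:** I did not read it directly. The finger opening held at 0.17 from pick-up to hand-in.
- **Bystanders:** I did not measure the positions of the yellow punch, mug, camera and mallet at the end. The arm kept clear of them.

The loose pink and blue punches on the mat were lying toppled by the time I lifted the green one. I did not pick them up.

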